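# Find the hidden catch of the chocolate keeper

### The job

One of the five flush blue tiles on the deck of the chocolate keeper is a hidden sprung catch; the others are rigid. Feel across them gently with the fingertips until you find the one that gives, and press it down so that the clear lid springs open. Then leave the tiles and the open lid alone, and do not pick up or shift any of the chocolates or other things standing around.

Things in the scene. Friction and masses are not known exactly. Their poses are not given: they have to be found in the camera images.
- keeper: the chocolate keeper: fixed grey case, 270 mm deep (its x) by 400 mm wide (its y) by 80 mm tall, its front (its -x side) towards the robot. Origin: centre of its underside, on the table; z up. Its top is flat at 80 mm: a bare-metal deck 115 mm deep along the front, carrying one row of five blue glazed tiles, and behind it a metal-framed clear lid hinged along the far edge, with the chocolates beneath it. The lid starts shut and locked.
- tile1 (a point): centre of the top face of blue glazed tile 1 of 5, counted from the left (+y end) of the keeper; 80 mm above the table. Each tile is 45 mm square, flush with the deck, sides parallel to the keeper's; 56 mm from tile to tile. One of the five, and not always the same, is the sprung catch; the other four are rigid and look the same.
- tile2 (a point): centre of the top face of blue glazed tile 2 of 5, counted from the left (+y end) of the keeper; 80 mm above the table. Each tile is 45 mm square, flush with the deck, sides parallel to the keeper's; 56 mm from tile to tile. One of the five, and not always the same, is the sprung catch; the other four are rigid and look the same.
- tile3 (a point): centre of the top face of blue glazed tile 3 of 5, counted from the left (+y end) of the keeper; 80 mm above the table. Each tile is 45 mm square, flush with the deck, sides parallel to the keeper's; 56 mm from tile to tile. One of the five, and not always the same, is the sprung catch; the other four are rigid and look the same.
- tile4 (a point): centre of the top face of blue glazed tile 4 of 5, counted from the left (+y end) of the keeper; 80 mm above the table. Each tile is 45 mm square, flush with the deck, sides parallel to the keeper's; 56 mm from tile to tile. One of the five, and not always the same, is the sprung catch; the other four are rigid and look the same.
- tile5 (a point): centre of the top face of blue glazed tile 5 of 5, counted from the left (+y end) of the keeper; 80 mm above the table. Each tile is 45 mm square, flush with the deck, sides parallel to the keeper's; 56 mm from tile to tile. One of the five, and not always the same, is the sprung catch; the other four are rigid and look the same.
- catch (a joint): how far the hidden catch tile is pressed down, m: 0 flush, 0.006 bottomed. It takes about 2.5 N to start moving and 5 N to bottom out, springs back when let go, and frees the lid at about 0.004. It does not tell which tile it is.
- lid (a joint): angle of the lid, rad: 0 shut and locked; once freed it springs up by itself within about 1 s and rests near 0.45, its front edge some 60 mm above the deck. It cannot be opened without the catch.
- lid_front (a point): middle of the lid's front edge, on its top face, next to the deck when shut; it rises as the lid opens.
- praline_a: dark chocolate praline, 28 x 28 x 18 mm block standing loose on the left end (+y side) of the keeper's deck; origin under its centre. Leave it alone.
- praline_b: milk chocolate praline, 28 x 28 x 18 mm block standing loose on the right end (-y side) of the keeper's deck; origin under its centre. Leave it alone.
- cup: clear plastic cup, 72 mm wide, 95 mm tall, on the table left of the keeper; origin under its centre. Leave it alone.
- bowl: white ceramic bowl, 110 mm wide, 45 mm tall, on the table right of the keeper; origin under its centre. Leave it alone.
- jar: amber glass jar, 70 mm wide, 90 mm tall, right of the keeper towards the back; origin under its centre. Leave it alone.
- giftbox: pale pink gift box, 100 x 70 x 35 mm, left of the keeper towards the back; origin under its centre. Leave it alone.
- spatula: spatula lying on the table near the robot's right; origin under its middle. Leave it alone.

How it is judged:
By the outcome, as a careful person would: the job done as asked, in the order asked, and still so for the second after the job is handed in, with the robot touching nothing.
It also fails if it takes over 51 s, if anything falls off the work surface, if the arm or the gripper's body presses on something with over 40 N, if the wrist force passes 120 N, or if a joint passes its speed limit or range.

### The arm

A 6-joint arm with a two-finger parallel gripper is mounted at the origin on the work surface. World frame = base frame: x ahead of the robot, y to its left, z up, the work surface at z = 0. Lengths are in m, angles in rad, forces in N, time in s.
With the tool pointing down it reaches from about 0.35 to 0.975 m from the base axis. Payload 4.9 kg.
Tool frame: the origin (TCP) lies midway between the tips of the shut fingers; the grasp point (between the pads) lies behind it (manip.grasp_offset is the y of the grasp point in the tool frame, in m); y points along the fingers, z is the direction in which the jaws open and shut, and the axes are right-handed (so a half turn about y gives the same grasp; the last joint's range is limited). The gripper opens to 85 mm and grips with 20 to 120 N. Pads are 22 mm wide; open, the fingers measure 114 mm over their backs; the gripper's body (76 mm by 85 mm) begins 54 mm behind the grasp point. The pads swing forward as they close: fully open they stand 13 mm farther back than shut.
Start: joints at [1.018, 0.053, 1.613, -0, 1.476, -0.119], TCP at [0.263, 0.567, 0.231] pointing down, gripper open.
Joint ranges: [-3.01, 3.01], [-1.01, 2.22], [0.06, 2.58], [-1.02, 4.17], [0.09, 2.62], [-3.14, 3.14]. Speed limits (rad/s): [2.57, 2.57, 3.14, 3.14, 3.14, 3.14].

### API

Orientations are given as a unit quaternion [w, x, y, z].
In Python, from plant import manip gives the robot as it stands. The module is installed in compiled form; this text tells all that it offers.
- The arm moves only by the shell command python3 -m jog 'ROWS'. ROWS is a JSON object of lists of equal length, an entry for each row: "offset": the shift along the world's x, y, z in units of 50 mm (1.0 is 50 mm), a list of three; "angular": the turn, a rotation vector about the world's x, y, z in units of 6 degrees (1.0 is 6 degrees), a list of three; "jaw": the finger opening in mm, from 0 to 85.4. In form: {"offset": [[tx, ty, tz], ...], "angular": [[ax, ay, az], ...], "jaw": [jaw, ...]}. A call has 1 to 12 rows; each row shifts and turns the commanded pose from where the row before left it; what a row does not reach is not made up. A row lasts 1/10 s, in which the tool goes at most 50 mm and 8.59 degrees, less where a joint would pass 70% of its speed; a pose out of reach is approached as far as the arm can. A call is refused whole if a number of a shift passes 1 or a number of a turn 1, either way. A call with a gripper value outside its range is refused whole. The fingers move at their own pace and stop on an object; the grip force is fixed at half the most. Time passes only in rows, so rows that do not move let the fingers close. It gives the time, the measured TCP pose, the force and the opening at its end, in the units of the state.
- manip.state(): the state, without advancing time (a new reading comes with each control period).
- manip.grab_frame(name): name is "side" or "top"; returns the picture (420x560x3 uint8, blue, green, red); there is no depth.
- manip.camera_model(name): a dict with "fx", "fy", "cx", "cy" (pixels), "k1" (the pictures are not rectified: a ray, as slopes to the right and down, at radius r is drawn at 1 + k1 r^2 times it, then the intrinsics apply), "rvec" (rotation vector, rad) and "tvec" (3), from world to camera coordinates, as OpenCV has them. Camera axes: x right, y down, z forward; pixel columns grow to the right and rows downward; lengths in m; the calibration is good to about 2 mm. A picture is of the moment at which its call begins. camera_model takes no time and is no camera call.
- manip.job_done(): hands the job in, once; it reports no verdict.
The state is a dict: "time": time; "joint_pos": joint angles; "joint_vel": joint speeds; "joint_efforts": joint torques, N m; "tool_pos": TCP position; "tool_rot": TCP orientation; "contact_force": force on the tool from outside, world axes, zero at the start; "ft_torque": the same for the moment, N m; "gripper_width": opening from 0.0 (shut) to 1.0 (fully open).
Only numpy, scipy, OpenCV 4.12 (cv2) and the standard library are available. Lean on these libraries where they do the work, as an engineer would, in place of code of your own. Each camera call takes 0.05 s, during which the arm holds its last target.

## Working session

There is one attempt and no reset: what is moved stays moved. The work goes in short steps, Python scripts to look and compute and a shell command to move; the robot and the scene stay as the last step left them, time stands still between calls to the robot, and variables do not carry over. Pictures are saved under pics/ and viewed, and the job is handed in when it is done.

```bash
mkdir -p pics; python3 - <<'E'
from plant import manip
import cv2
for n in("top","side"):
    cv2.imwrite(f"pics/{n}0.png",manip.grab_frame(n)); print(n,manip.camera_model(n))
print(manip.state(), manip.grasp_offset)
E
```

```text
top {'fx': 397.93033382631575, 'fy': 397.93033382631575, 'cx': 278.20756060042567, 'cy': 205.6940834423356, 'k1': -0.04128555731554821, 'rvec': array([ 2.26476101, -1.92728025,  0.20811329]), 'tvec': array([-0.09800914,  0.52773786,  0.89796243])}
side {'fx': 528.0020558497885, 'fy': 528.0020558497885, 'cx': 279.32007392860095, 'cy': 214.17088174856053, 'k1': 0.018665904988143318, 'rvec': array([ 0.61986034, -2.7250172 ,  1.04010589]), 'tvec': array([0.45227234, 0.23916478, 1.3801818 ])}
{'time': 0.1, 'joint_pos': array([ 1.01800189e+00,  5.32641147e-02,  1.61412152e+00,  3.84492090e-06,
        1.47601153e+00, -1.18992445e-01]), 'joint_vel': array([ 0.0005715 , -0.00024888, -0.00552819,  0.00217598, -0.0019282 ,
        0.00138102]), 'joint_efforts': array([ 1.42542967e-04, -3.94908893e+01, -3.71362317e+01, -1.25904958e-04,
        4.00854828e-03, -7.09411580e-06]), 'tool_pos': array([0.26240521, 0.56663913, 0.23022354]), 'tool_rot': array([-0.6899364 ,  0.69114018, -0.15238403,  0.1519609 ]), 'contact_force': array([ 0.08442885, -0.19023205,  0.05312268]), 'ft_torque': array([0.03241109, 0.00467895, 0.01955253]), 'gripper_width': 1.00055651123665} -0.0187
```

View pics/top0.png

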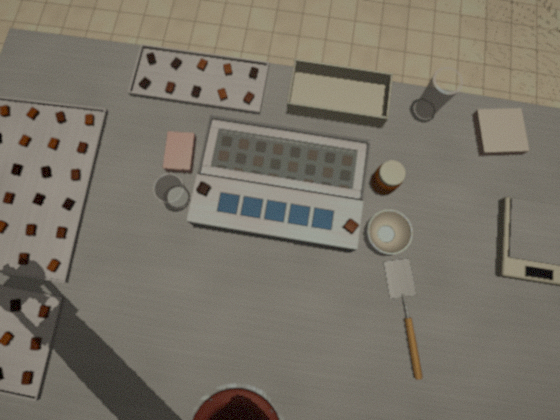

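View pics/side0.png

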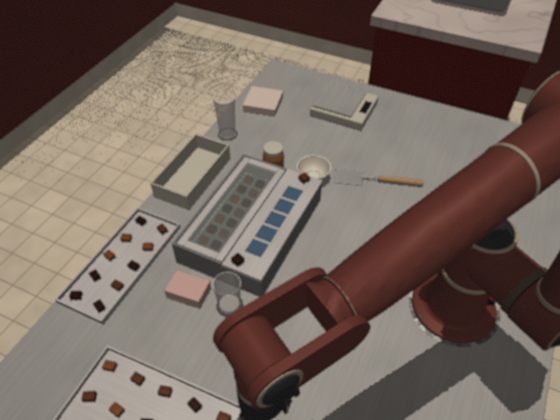

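The top view shows five blue tiles from (228,204) to (323,219). The pralines are at (204,188) and (351,226), the cup is near (175,193), and the arm stays clear of the keeper. Next I'll locate the tiles.

```bash
cat > h.py <<'E'
import numpy as np,cv2
from plant import manip
def ray(n,px,z):
    m=manip.camera_model(n);K=np.array([[m['fx'],0,m['cx']],[0,m['fy'],m['cy']],[0,0,1]])
    u=cv2.undistortPoints(np.array([[px]],float),K,np.array([m['k1'],0,0,0]))[0,0]
    R=cv2.Rodrigues(m['rvec'])[0];c=-R.T@m['tvec'];d=R.T@np.array([u[0],u[1],1.])
    return c+d*(z-c[2])/d[2]
def tiles(n,im):
    h=cv2.cvtColor(im,cv2.COLOR_BGR2HSV)
    mk=cv2.inRange(h,(95,90,50),(120,255,255))
    k,l,s,c=cv2.connectedComponentsWithStats(mk)
    return [(c[i],s[i,4]) for i in range(1,k) if s[i,4]>80]
E
python3 - <<'E'
from h import *
for n in("top","side"):
    for c,a in tiles(n,cv2.imread(f"pics/{n}0.png")): print(n,c.round(1),a,ray(n,c,.08).round(4))
for p in [(204,188),(351,226)]: print(ray("top",p,.09))
for p in [(171,188),(177,197)]: print(ray("top",p,.09))
from scipy.spatial.transform import Rotation as R
q=manip.state()['tool_rot'];print(R.from_quat(np.roll(q,-1)).as_matrix().round(3))
E
```

```text
top [227.8 202.8] 211 [0.5195 0.1045 0.08  ]
top [251.4 206.8] 233 [0.5189 0.0483 0.08  ]
top [274.7 210.9] 239 [ 0.518 -0.007  0.08 ]
top [298.5 214.7] 246 [ 0.5179 -0.0632  0.08  ]
top [322.3 218.7] 263 [ 0.5176 -0.1192  0.08  ]
side [291.9 193. ] 104 [ 0.5185 -0.12    0.08  ]
side [283.5 205.8] 115 [ 0.5189 -0.0636  0.08  ]
side [274.9 219. ] 126 [ 0.519  -0.0076  0.08  ]
side [265.9 232.9] 134 [0.5192 0.0482 0.08  ]
side [256.3 247.4] 150 [0.5197 0.1043 0.08  ]
[0.54343502 0.16454658 0.09      ]
[ 0.50918602 -0.1856445   0.09      ]
[0.53108163 0.24103903 0.09      ]
[0.51214951 0.22248185 0.09      ]
[[ 0.907 -0.001  0.42 ]
 [-0.42  -0.002  0.907]
 [-0.    -1.    -0.002]]
```

```bash
python3 -m jog '{"offset":[[0.43,-0.77,0],[0.43,-0.77,0],[0.43,-0.77,0],[0.43,-0.77,0],[0.43,-0.77,0],[0.43,-0.77,0],[0.43,-0.77,0],[0.43,-0.77,0],[0.43,-0.77,0],[0.43,-0.77,0],[0.43,-0.77,0],[0.40,-0.78,0]],"angular":[[0,0,0.35],[0,0,0.35],[0,0,0.35],[0,0,0.35],[0,0,0.35],[0,0,0.35],[0,0,0.35],[0,0,0.35],[0,0,0.35],[0,0,0.35],[0,0,0.35],[0,0,0.3]],"jaw":[0,0,0,0,0,0,0,0,0,0,0,0]}'
python3 -m jog '{"offset":[[0,0,0],[0,0,0],[0,0,0]],"angular":[[0,0,0],[0,0,0],[0,0,0]],"jaw":[0,0,0]}'; python3 -c "
from plant import manip
print(manip.state())"
```

```text
time: 1.3
tool_pos: [0.5195, 0.1029, 0.2309]
tool_rot: [0.707, -0.707, -0.001, 0.001]
contact_force: [0.4, 1.3, 0.7]
gripper_width: -0.004
time: 1.6
tool_pos: [0.5186, 0.1054, 0.2308]
tool_rot: [0.707, -0.707, -0.0, 0.001]
contact_force: [0.1, 0.7, 1.0]
gripper_width: -0.001
{'time': 1.6, 'joint_pos': array([ 5.95887689e-02, -1.77544978e-01,  1.83370529e+00,  4.70550392e-04,
        1.48639102e+00, -1.51273755e+00]), 'joint_vel': array([ 1.69958057e-02, -5.27670855e-03,  2.31588282e-04, -2.39123130e-03,
       -8.54138427e-05, -3.61402548e-03]), 'joint_efforts': array([-7.62526151e-01, -2.91394025e+01, -3.72281671e+01, -2.97241774e-02,
       -7.70578656e-03,  3.34758195e-03]), 'tool_pos': array([0.51858713, 0.10540181, 0.23084544]), 'tool_rot': array([ 7.07252037e-01, -7.06960932e-01, -1.78728630e-04,  8.74931718e-04]), 'contact_force': array([0.09797723, 0.69748128, 0.95833922]), 'ft_torque': array([ 0.07106307, -0.01562615, -0.029381  ]), 'gripper_width': -0.0008972133628050844}
```

```bash
python3 -m jog '{"offset":[[0,0,-0.5],[0,0,-0.5],[0,0,-0.5],[0,0,-0.5],[0,0,-0.4],[0,0,-0.3],[0,0,-0.1],[0,0,0],[0,0,0],[0,0,0]],"angular":[[0,0,0],[0,0,0],[0,0,0],[0,0,0],[0,0,0],[0,0,0],[0,0,0],[0,0,0],[0,0,0],[0,0,0]],"jaw":[0,0,0,0,0,0,0,0,0,0]}'
python3 - <<'E'
from h import *
cv2.imwrite("pics/side1.png",manip.grab_frame("side"));cv2.imwrite("pics/top1.png",manip.grab_frame("top"))
E
```

```text
time: 2.6
tool_pos: [0.5202, 0.1047, 0.0928]
tool_rot: [0.707, -0.707, -0.001, -0.001]
contact_force: [0.8, -0.7, -0.5]
gripper_width: -0.001
```

View pics/side1.png

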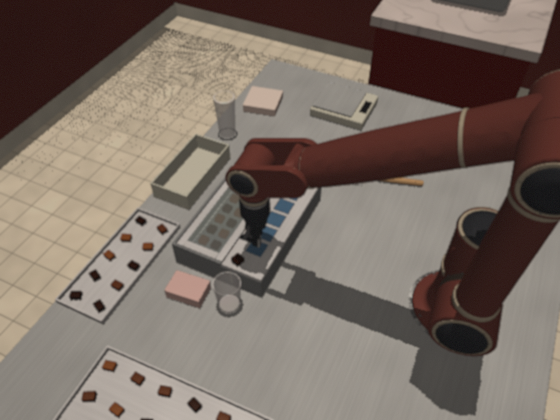

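View pics/top1.png

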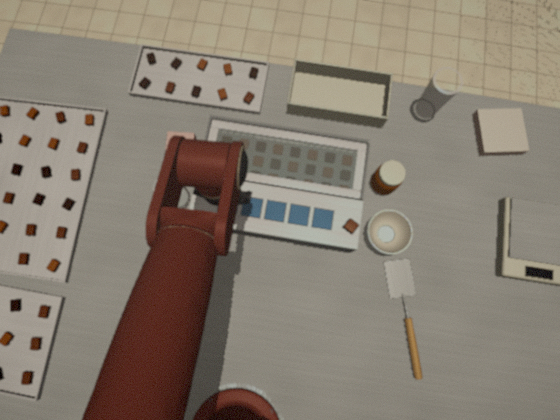

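The fingertips are at about (250,235) in the side view, over tile 1, and praline_a at (238,259) is clear of them. I'll feel down in small steps.

```bash
python3 -m jog '{"offset":[[0,0,-0.05],[0,0,-0.05],[0,0,-0.04],[0,0,0],[0,0,0]],"angular":[[0,0,0],[0,0,0],[0,0,0],[0,0,0],[0,0,0]],"jaw":[0,0,0,0,0]}'
python3 -m jog '{"offset":[[0,0,-0.02],[0,0,-0.02],[0,0,0],[0,0,0]],"angular":[[0,0,0],[0,0,0],[0,0,0],[0,0,0]],"jaw":[0,0,0,0]}'

```

```text
time: 3.2
tool_pos: [0.519, 0.1046, 0.0841]
tool_rot: [-0.707, 0.707, 0.0, -0.0]
contact_force: [-0.4, -0.7, 0.4]
gripper_width: -0.001
time: 3.6
tool_pos: [0.5192, 0.1046, 0.0823]
tool_rot: [-0.707, 0.707, 0.0, -0.0]
contact_force: [-0.1, -0.3, 0.1]
gripper_width: 0.001
```

```bash
for i in 1 ; do python3 -m jog '{"offset":[[0,0,-0.02],[0,0,0],[0,0,0]],"angular":[[0,0,0],[0,0,0],[0,0,0]],"jaw":[0,0,0]}'; done
python3 -m jog '{"offset":[[0,0,-0.02],[0,0,0],[0,0,0]],"angular":[[0,0,0],[0,0,0],[0,0,0]],"jaw":[0,0,0]}'

```

```text
time: 3.9
tool_pos: [0.5192, 0.1046, 0.0813]
tool_rot: [-0.707, 0.707, 0.0, -0.0]
contact_force: [0.1, -0.4, 0.0]
gripper_width: 0.002
time: 4.2
tool_pos: [0.5191, 0.1046, 0.0803]
tool_rot: [-0.707, 0.707, 0.0, -0.0]
contact_force: [0.1, 0.2, 0.5]
gripper_width: -0.001
```

```bash
python3 -m jog '{"offset":[[0,0,-0.02],[0,0,0],[0,0,0]],"angular":[[0,0,0],[0,0,0],[0,0,0]],"jaw":[0,0,0]}'
python3 -m jog '{"offset":[[0,0,-0.01],[0,0,0],[0,0,0]],"angular":[[0,0,0],[0,0,0],[0,0,0]],"jaw":[0,0,0]}'

```

```text
time: 4.5
tool_pos: [0.5193, 0.1046, 0.08]
tool_rot: [-0.707, 0.707, 0.0, -0.0]
contact_force: [-2.4, -0.2, 4.9]
gripper_width: 0.001
time: 4.8
tool_pos: [0.5193, 0.1046, 0.08]
tool_rot: [-0.707, 0.707, 0.0, -0.0]
contact_force: [-4.5, -0.8, 8.7]
gripper_width: -0.002
```

8.7 N with no travel, so tile 1 is rigid. On to tile 2.

```bash
python3 -m jog '{"offset":[[0,0,0.1],[0,0,0.12],[0,-0.3,0],[0,-0.42,0],[0,-0.4,0],[0,0,0],[0,0,-0.1],[0,0,-0.06],[0,0,0],[0,0,0]],"angular":[[0,0,0],[0,0,0],[0,0,0],[0,0,0],[0,0,0],[0,0,0],[0,0,0],[0,0,0],[0,0,0],[0,0,0]],"jaw":[0,0,0,0,0,0,0,0,0,0]}'
python3 -m jog '{"offset":[[0,0,-0.02],[0,0,-0.02],[0,0,0],[0,0,0]],"angular":[[0,0,0],[0,0,0],[0,0,0],[0,0,0]],"jaw":[0,0,0,0]}'
python3 -m jog '{"offset":[[0,0,-0.02],[0,0,0],[0,0,0]],"angular":[[0,0,0],[0,0,0],[0,0,0]],"jaw":[0,0,0]}'

```

```text
time: 5.8
tool_pos: [0.519, 0.0491, 0.0814]
tool_rot: [0.707, -0.707, -0.0, 0.001]
contact_force: [-0.5, 0.5, 0.4]
gripper_width: -0.002
time: 6.2
tool_pos: [0.5194, 0.0488, 0.0801]
tool_rot: [0.707, -0.707, -0.0, 0.0]
contact_force: [-0.6, 1.8, 1.2]
gripper_width: -0.0
time: 6.5
tool_pos: [0.5194, 0.0488, 0.0791]
tool_rot: [0.707, -0.707, -0.0, 0.0]
contact_force: [-1.2, 1.9, 4.0]
gripper_width: -0.001
```

Tile 2 seems to give. I'll press it further.

```bash
python3 -m jog '{"offset":[[0,0,-0.02],[0,0,-0.02],[0,0,0],[0,0,0]],"angular":[[0,0,0],[0,0,0],[0,0,0],[0,0,0]],"jaw":[0,0,0,0]}'

```

```text
time: 6.9
tool_pos: [0.5194, 0.0488, 0.0769]
tool_rot: [0.707, -0.707, -0.0, 0.0]
contact_force: [-0.2, 3.1, 4.4]
gripper_width: -0.002
```

It yields: 3 mm down at 4.4 N. I'll continue to about 5 mm.

```bash
python3 -m jog '{"offset":[[0,0,-0.02],[0,0,-0.02],[0,0,0],[0,0,0]],"angular":[[0,0,0],[0,0,0],[0,0,0],[0,0,0]],"jaw":[0,0,0,0]}'
python3 -m jog '{"offset":[[0,0,-0.01],[0,0,0],[0,0,0],[0,0,0]],"angular":[[0,0,0],[0,0,0],[0,0,0],[0,0,0]],"jaw":[0,0,0,0]}'
python3 - <<'E'
from h import *
cv2.imwrite("pics/side2.png",manip.grab_frame("side"))
E
```

```text
time: 7.3
tool_pos: [0.5194, 0.0485, 0.0749]
tool_rot: [-0.707, 0.707, 0.0, -0.0]
contact_force: [0.5, 2.2, 3.6]
gripper_width: 0.003
time: 7.7
tool_pos: [0.5193, 0.0485, 0.0744]
tool_rot: [-0.707, 0.707, 0.0, -0.0]
contact_force: [0.9, 1.2, 4.3]
gripper_width: -0.002
```

View pics/side2.png

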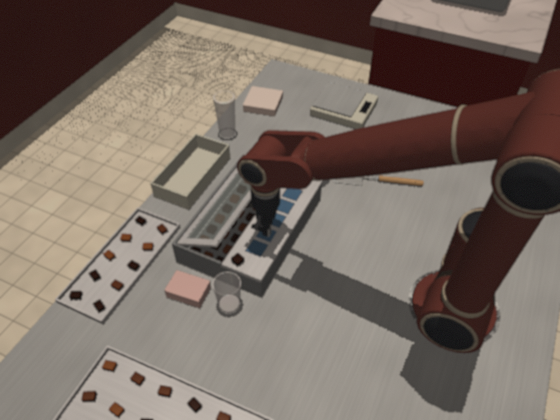

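The lid is open, with its raised front edge running from (200,240) to (245,180). I'll retreat up and away towards the robot.

```bash
python3 -m jog '{"offset":[[0,0,0.1],[0,0,0.3],[-0.2,0,0.4],[-0.4,0,0.5],[-0.4,0,0.5],[-0.4,0,0.5],[-0.4,0,0.5],[-0.3,0,0.4],[-0.1,0,0.1],[0,0,0],[0,0,0],[0,0,0]],"angular":[[0,0,0],[0,0,0],[0,0,0],[0,0,0],[0,0,0],[0,0,0],[0,0,0],[0,0,0],[0,0,0],[0,0,0],[0,0,0],[0,0,0]],"jaw":[0,0,0,0,0,0,0,0,0,0,0,0]}'
python3 -m jog '{"offset":[[0,0,0],[0,0,0],[0,0,0],[0,0,0],[0,0,0],[0,0,0]],"angular":[[0,0,0],[0,0,0],[0,0,0],[0,0,0],[0,0,0],[0,0,0]],"jaw":[0,0,0,0,0,0]}'
python3 - <<'E'
from h import *
for n in("side","top"): cv2.imwrite(f"pics/{n}3.png",manip.grab_frame(n))
a,b=[cv2.imread(f"pics/top{i}.png") for i in(0,3)]
for n in("side","top"): print(n,[(c.round(1),s) for c,s in tiles(n,cv2.imread(f"pics/{n}3.png"))])
E
```

```text
time: 8.95
tool_pos: [0.4088, 0.0485, 0.2376]
tool_rot: [0.707, -0.707, 0.001, 0.001]
contact_force: [-1.1, -1.2, -0.0]
gripper_width: -0.002
time: 9.55
tool_pos: [0.4092, 0.0486, 0.2394]
tool_rot: [-0.707, 0.707, 0.0, -0.0]
contact_force: [-0.9, -0.7, -0.4]
gripper_width: 0.002
side [(array([283.5, 205.8]), np.int32(110)), (array([275. , 218.9]), np.int32(123)), (array([266. , 232.8]), np.int32(135)), (array([256.3, 247.4]), np.int32(148))]
top [(array([275.2, 210.2]), np.int32(235)), (array([298.6, 214.5]), np.int32(248)), (array([322.3, 218.5]), np.int32(244))]
```

View pics/side3.png

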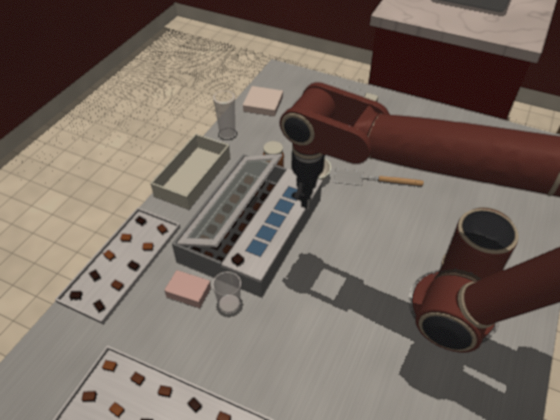

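View pics/top3.png

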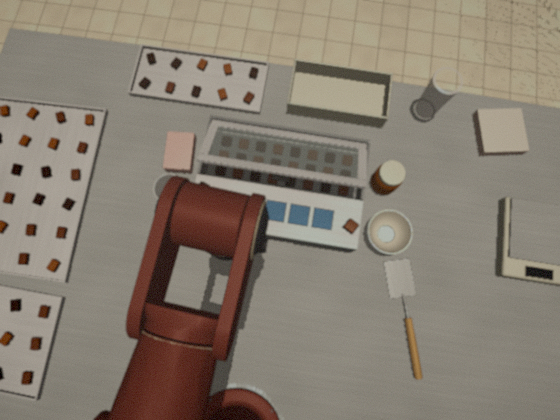

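The lid stands open in both views, with its front edge near (200,240)–(280,158) in the side view. Praline_a (238,259) and cup (228,290) are unmoved there, as are praline_b (351,226), bowl, jar and spatula in the top view. The arm is clear of everything, so I'm handing in.

```bash
python3 -c "
from plant import manip
print(manip.job_done())"
```

```text
the job is handed in; nothing more can be done
None
```

The hidden catch was tile 2; I pressed it, the lid sprang open, and the job is handed in.

- **Finding it:** Tile 1 was rigid, showing no travel at 8.7 N. Tile 2 gave way at about 4 N. I pressed it down about 5.6 mm, then lifted off and backed away towards the robot. Tiles 3 to 5 were never touched.
- **Last checks:** At 9.6 s the lid was open in both views. The arm was well clear, at a height of 0.24 m, and its force reading was only about 1 N of noise. In the final pictures the pralines, cup, bowl, jar, gift box and spatula looked unmoved.
- **Limits of the checks:** I compared the pictures by eye rather than measuring each object's position. The arm partly hid the left end of the deck in the top view, so I checked praline_a only in the side view. No check failed or disagreed.

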